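Put the lid on the loaded screened test box and clamp it down

TASK

The circuit board is already loaded in the grey screened test box. Take the box's lid by its bar handle from where it leans against the low cream instrument and set it (do not drop it) squarely on the box so that it seats flat all round; then bring the red handle of the toggle clamp all the way down so that its rubber foot holds the lid shut, and let go. Leave the other things on the bench where they are.

Things in the scene. Friction and masses are not known exactly. Their poses are not given: they have to be found in the camera images.
- lid: The loose lid, about 0.55 kg: grey plate 130 (its x) x 170 (its y) x 5 mm with a step 108 x 148 x 5 mm under it that drops inside the box walls. Origin: centre of the plate's underside; z out of its top. At the start it leans 33 degrees from flat: the lower long edge on the bench on the robot's side, its underside on the instrument's upper front edge; x up the slope, z up and towards the robot.
- lid_grip (a point): Centre of the lid's steel bow handle: a flat-sided bar 14 mm thick (x), 90 mm long (y), 16 mm high, on posts at y +-38 mm, 18 mm clear above the plate. The point is 31 mm above the plate's underside (26 mm above its top face), over the lid's middle; the bar's top is 8 mm higher. Axes as the lid's: x across the bar, y along it, z square out of the plate. Either way round (half a turn) fits the box.
- box_rim (a point): Centre of the mouth of the fixed grey box, at rim height, 65 mm above the bench; z up. Box 130 (x) x 170 mm (y) outside, walls 8 mm, opening 114 x 154 mm: 3 mm play all round for the lid's step; the board lies over 25 mm below the rim. Lid seated: lid_grip 31 mm above this point, y axes parallel. Box and clamp stand on one base plate 200 x 320 mm, 10 mm thick.
- handle_pivot (a point): Fixed axis of the toggle clamp's handle, beside the box: 180 mm from box_rim along box_rim's -y, 41 mm above the rim; it turns about box_rim's x. The clamp's bar, hinged 50 mm nearer the box and 24 mm higher, follows the handle: open, it stands 140 mm up from its hinge, 20 mm clear of a lid lowered straight down on the box; closed, it is level with its rubber foot on the middle of the lid's handle bar.
- handle_grip (a point): Point to take on the clamp's red plastic handle, 85 mm from the pivot; the grip is 15 mm thick (box_rim's x), 18 mm across and runs from 34 to 114 mm from the pivot. It swings on a circle about handle_pivot: open, it stands up and leans away from the box; clamped, it is level and points away from the box (box_rim's -y).
- clamp_handle (a joint): Angle of the clamp handle above level, rad: 0 on its stop (clamped), 0.96 to 1.06 at the start (open), at most 1.08. Stiff: it stays where it is left and about 2 N at the grip moves it; in the last 0.12 rad, where the springy foot is pressed (about 12 N) on the lid, up to 8 N. It locks once past its dead point, 0.03 rad above the stop; let go short of that it springs back about 0.1 rad. The last bit may be pressed straight down.
- switch_unit: The low cream instrument the lid leans on, fixed: 240 mm deep (x), 212 mm wide (y), 54 mm high. Origin at bench height, 75 mm in front of its front face, midway across; x points into the instrument.
- screwdriver: Bystander: screwdriver, 150 mm, lying on the base plate in front of the box.
- adapter: Bystander: coaxial adapter, 17 mm across, 42 mm tall, standing on the low instrument; origin under its centre.
- resistor: Bystander: round black standard resistor with two brass terminals, 72 mm across, 86 mm tall; origin under its centre.
- meter: Bystander: yellow hand-held meter, 85 x 180 x 44 mm; origin under its centre.
- notebook: Bystander: blue notebook, 148 x 105 x 14 mm; origin under its centre.
- shunt: Bystander: small blue terminal box, 60 x 90 x 44 mm; origin under its centre.
- parts_dish: Bystander: small steel dish, 70 mm across, 22 mm high; origin under its centre.

How it is judged:
On the way, in this order (a step that is already met when the one before it is completed fails the run):
1. the lid is seated flat on the box (horizontal distance between lid_grip and box_rim below 0.006 m and z of lid_grip in the frame of box_rim between 0.0285 and 0.0335 m and angle between lid_grip's own z axis and vertical below 0.035 rad and angle between the y axis of lid_grip and the y axis of box_rim, either way round below 0.06 rad), for 0.2 s.
2. with the lid seated, the clamp handle is fully down (all of step 1 and value of joint clamp_handle below 0.06 rad), for 0.2 s.
At the end, for the whole second after the job is handed in: The lid sits flat in the box mouth (centred within 6 mm, its grip 28.5 to 33.5 mm above the rim, tilted under 2 degrees, its long side within 3.4 degrees of the box's), at rest, and the clamp handle is down within 0.06 rad (3.4 degrees) of its stop, released (all of step 2 and linear speed of lid below 0.02 m/s); the robot touches nothing.
It fails at once if the lid is dropped or thrown: it moves faster than 0.45 m/s while the fingers do not hold it (linear speed of lid above 0.45 m/s and contact force between the fingers and lid below 0.05 N).
It fails at once if a bystander is moved by more than 30 mm (distance of any of screwdriver, adapter, resistor, meter, notebook, shunt, parts_dish from where it was at the start of the episode above 0.03 m).
It also fails if it takes over 67 s, if anything falls off the work surface, if the arm or the gripper's body presses on something with over 40 N, if the wrist force passes 120 N, or if a joint passes its speed limit or range.

ROBOT

A 6-joint arm with a two-finger parallel gripper is mounted at the origin on the work surface. World frame = base frame: x ahead of the robot, y to its left, z up, the work surface at z = 0. Lengths are in m, angles in rad, forces in N, time in s.
With the tool pointing down it reaches from about 0.25 to 0.725 m from the base axis. Payload 4 kg.
Tool frame: the origin (TCP) lies on the centre line of the jaws, within the pads' length; the fingertips stand 17 mm ahead of it and the grasp point (between the pads) lies 2 mm behind it; z points along the fingers, x is the direction in which the jaws open and shut, and the axes are right-handed (so a half turn about z gives the same grasp; the last joint's range is limited). The gripper opens to 85 mm and grips with 20 to 120 N. Pads are 22 mm wide; open, the fingers measure 114 mm over their backs; the gripper's body (76 mm by 85 mm) begins 54 mm behind the grasp point. The pads swing forward as they close: fully open they stand 13 mm farther back than shut.
Start: joints at [0, 0.241, 0.005, 1.335, 0, 1.571], TCP at [0.5, -0, 0.248] pointing down, gripper open.
Joint ranges: [-2.72, 2.72], [-1.05, 1.87], [-1.09, 1.28], [-1.99, 2.15], [-1.42, 1.44], [-3.14, 3.14]. Speed limits (rad/s): [2.79, 2.79, 3.14, 3.14, 3.14, 3.14].

INTERFACE

Orientations are given as a unit quaternion [x, y, z, w].
In Python, from workcell import bot gives the robot as it stands.
- The arm moves only by the tool jog_arm, never from a script. Its arguments are lists of equal length, an entry for each row: "jaw": the closure, from 0 (fully open) to 1 (shut); "linear": the shift along the tool's x, y, z in m, a list of three; "delta_rot": the turn, a rotation vector about the tool's x, y, z in degrees, a list of three. A call has exactly 8 rows; each row is the pose to reach, as a shift and turn from the pose commanded when the call began, along the tool's axes at that moment; what a row does not reach only later rows make up. A row lasts 1/12 s, in which the tool goes at most 41.7 mm and 7.16 degrees, less where a joint would pass 70% of its speed; a pose out of reach is approached as far as the arm can. A call with a gripper value outside its range is refused whole. The fingers move at their own pace and stop on an object; the grip force is fixed at half the most. Time passes only in rows, so rows that repeat a pose let the fingers close, or fill a call up. It gives the time, the measured TCP pose, the force and the opening at its end, in the units of the state.
- bot.get_obs(): the state, without advancing time (a new reading comes with each control period).
- bot.camera(name): name is "scene" or "side" or "wrist"; returns (picture, depth): 420x560x3 uint8, red, green, blue; 420x560 float32, m along the optical axis (not along the pixel's ray), 0 where there is no reading.
- bot.calibration(name): a dict with "fovy" (degrees; the focal length in pixels is half the picture's height over the tangent of half this angle, whatever the lens; pixels are square), "cx", "cy" (the principal point, pixels), "k1" (the pictures are not rectified: a ray, as slopes to the right and down, at radius r is drawn at 1 + k1 r^2 times it, then the intrinsics apply), "origin" and "orientation" of the camera in the world. Camera axes: x right, y down, z forward; pixel columns grow to the right and rows downward; lengths in m; the calibration is good to about 2 mm. A picture is of the moment at which its call begins: read the wrist's pose just before it. calibration takes no time and is no camera call; for the wrist camera it gives the pose at the moment of the call.
- bot.job_done(): hands the job in, once; it reports no verdict.
The state is a dict: "clock": time; "joint_pos": joint angles; "joint_vel": joint speeds; "tau": joint torques, N m; "eef_pos": TCP position; "tool_rot": TCP orientation; "ft_force": force on the tool from outside, world axes, zero at the start; "ft_torque": the same for the moment, N m; "grip_width": finger opening in m.
Only numpy, scipy, OpenCV 4.12 (cv2) and the standard library are available. Lean on these libraries where they do the work, as an engineer would, in place of code of your own. Each camera call takes 0.05 s, during which the arm holds its last target.

## Working session

There is one attempt and no reset: what is moved stays moved. The work goes in short steps, Python scripts to look and compute and a tool call to move; the robot and the scene stay as the last step left them, time stands still between calls to the robot, and variables do not carry over. Pictures are saved under pics/ and viewed, and the job is handed in when it is done.

Besides the shell and the picture viewer there is one more tool, called after "Call:" as name(argument=value, ...) on one line, values as JSON. jog_arm: Moves the arm, as the interface text tells. Its arguments: {"type":"object","properties":{"jaw":{"type":"array","items":{"type":"number"}},"linear":{"type":"array","items":{"type":"array","items":{"type":"number"}}},"delta_rot":{"type":"array","items":{"type":"array","items":{"type":"number"}}}},"required":["jaw","linear","delta_rot"]}

```bash
ls; mkdir -p pics; cat > h.py <<'E'
import numpy as np, cv2
from scipy.spatial.transform import Rotation as R
from workcell import bot
def K(c,shape=(420,560)):
    f=shape[0]/2/np.tan(np.radians(c['fovy'])/2); return f,c['cx'],c['cy'],c['k1']
def rays(c,uv):
    f,cx,cy,k1=K(c); d=(np.atleast_2d(uv).astype(float)-[cx,cy])/f
    u=d.copy()
    for _ in range(30): u=d/(1+k1*(u**2).sum(1,keepdims=True))
    return np.c_[u,np.ones(len(u))]
def world(c,uv,depth): # uv Nx2, depth N
    r=rays(c,uv)*np.asarray(depth).reshape(-1,1)
    return R.from_quat(c['orientation']).apply(r)+np.array(c['origin'])
def plane(c,uv,z):
    d=R.from_quat(c['orientation']).apply(rays(c,uv)); o=np.array(c['origin'])
    return o+d*((z-o[2])/d[:,2])[:,None]
def cloud(c,depth):
    v,u=np.mgrid[:420,:560]; uv=np.c_[u.ravel(),v.ravel()]
    return world(c,uv,depth.ravel()).reshape(420,560,3)
E
python3 - <<'E'
from h import *
import pickle
print(bot.get_obs())
for n in ['scene','side','wrist']:
    c=bot.calibration(n); print(n,c)
    p,d=bot.camera(n); cv2.imwrite(f'pics/{n}0.png',p[:,:,::-1]); pickle.dump((c,p,d),open(f'{n}0.pkl','wb'))
E
```

```text
pics
{'clock': 0.0, 'joint_pos': array([-2.14722335e-05,  2.41457146e-01,  3.71270088e-03,  1.33518355e+00,
       -3.91253041e-05,  1.57079968e+00]), 'joint_vel': array([-0.00123837,  0.00022113,  0.00031735,  0.0006743 , -0.00024916,
       -0.00128767]), 'tau': array([ 5.50268451e-04, -3.72315860e+01,  2.52406776e+01,  1.67737965e-02,
        2.29149265e-05,  1.14679995e-05]), 'eef_pos': array([ 4.99404357e-01, -2.19327266e-05,  2.47386455e-01]), 'tool_rot': array([ 9.99999432e-01, -1.23937023e-05, -1.06583287e-03,  1.95529870e-05]), 'ft_force': array([ 0.30139062, -0.15700846,  0.32874586]), 'ft_torque': array([ 0.00652725, -0.02638278, -0.01484796]), 'grip_width': 0.0853905493286649}
scene {'fovy': 52.53672352216486, 'cx': 283.0097575208169, 'cy': 208.75932884278143, 'k1': -0.11448398110962729, 'origin': array([ 1.47146587, -0.07057696,  0.97995138]), 'orientation': array([ 0.66080719,  0.63447631, -0.27345527, -0.29325054])}
side {'fovy': 43.847151588507366, 'cx': 276.62675362595274, 'cy': 208.37756407434318, 'k1': -0.004667209616620565, 'origin': array([-0.14086918, -0.98891936,  1.37201201]), 'orientation': array([ 0.89667683, -0.25755328,  0.10388627, -0.34473848])}
wrist {'fovy': 61.37238903380236, 'cx': 274.7253586209941, 'cy': 209.01632838940478, 'k1': -0.025041881445120713, 'origin': array([0.49926978, 0.07113592, 0.37303566]), 'orientation': array([ 9.89735715e-01,  2.90461331e-04, -6.75737967e-04,  1.42907923e-01])}
```

View pics/scene0.png

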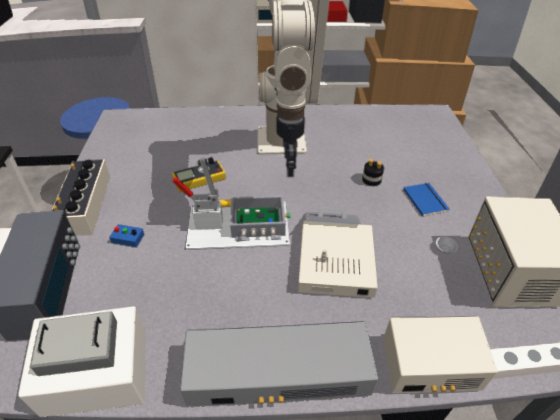

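View pics/side0.png

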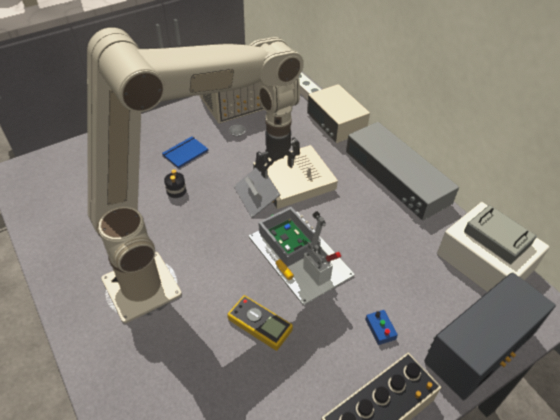

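View pics/wrist0.png

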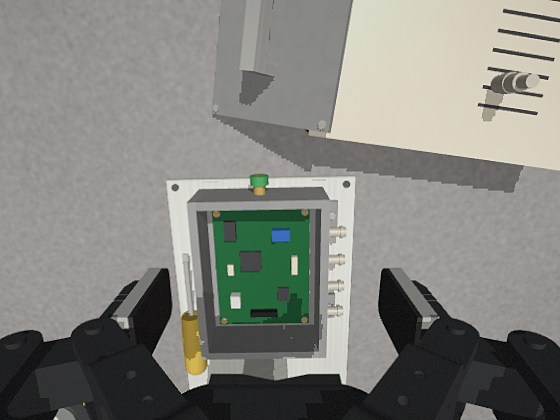

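The wrist view shows the box mouth (about 190-330, 190-355), with the clamp below the frame. The lid's near end and handle are at about (215-350, 0-130), left of the cream instrument. The clamp's red handle shows in side at (333,257). I'll measure from depth next.

```bash
python3 - <<'E'
from h import *
import pickle
for n in ['wrist','side','scene']:
    c,p,d=pickle.load(open(n+'0.pkl','rb')); P=cloud(c,d); ok=d>0
    # rim
    m=ok&(abs(P[...,2]-.065)<.004)&(P[...,0]>.3)&(P[...,0]<.7)&(abs(P[...,1])<.2)
    gray=(p.max(2).astype(int)-p.min(2)<25)
    m&=gray
    k,l,st,ce=cv2.connectedComponentsWithStats(m.astype(np.uint8))
    for i in range(1,k):
        if st[i,4]>150:
            q=P[l==i]; print(n,'rim?',st[i],q.min(0),q.max(0),np.median(q[:,2]),cv2.minAreaRect((q[:,:2]*1000).astype(np.float32)))
    # lid plane tilt ~33deg: pixel normals
    G=cv2.GaussianBlur(P,(5,5),0)
    nx=np.cross(np.gradient(G,axis=1),np.gradient(G,axis=0)); nx/=np.linalg.norm(nx,axis=2,keepdims=True)+1e-12
    nx*=np.sign(nx[...,2:]+1e-9)
    ml=ok&(abs(nx[...,2]-np.cos(np.radians(33)))<.06)&(nx[...,0]<-.3)&(P[...,2]<.12)&(P[...,0]>.3)&(P[...,0]<.8)&(P[...,1]>0)&(P[...,1]<.45)
    k,l,st,ce=cv2.connectedComponentsWithStats(ml.astype(np.uint8))
    for i in range(1,k):
        if st[i,4]>100:
            q=P[l==i]; nn=np.linalg.svd(q-q.mean(0))[2][2]; print(n,'lid?',st[i],q.mean(0),nn*np.sign(nn[2]),q.min(0),q.max(0))
    hsv=cv2.cvtColor(p,cv2.COLOR_RGB2HSV)
    mr=ok&((hsv[...,0]<6)|(hsv[...,0]>174))&(hsv[...,1]>150)&(hsv[...,2]>80)&(P[...,2]>.05)&(P[...,2]<.3)&(P[...,0]<.8)
    k,l,st,ce=cv2.connectedComponentsWithStats(mr.astype(np.uint8))
    for i in range(1,k):
        if st[i,4]>20: q=P[l==i];print(n,'red',st[i],q.mean(0),q.min(0),q.max(0),np.linalg.svd(q-q.mean(0))[2][0])
E
```

```text
wrist rim? [239   0  17  72 647] [0.46946502 0.09751592 0.06161129] [0.48362053 0.15014153 0.06896437] 0.06658856284298603 ((478.59844970703125, 123.90403747558594), (51.85234069824219, 11.977940559387207), 82.75039672851562)
wrist rim? [254   0  17  73 512] [0.48213568 0.09704013 0.06100318] [0.49507681 0.15085791 0.06898614] 0.06508047013271734 ((488.747802734375, 124.08232879638672), (54.815086364746094, 7.3538713455200195), 81.72888946533203)
wrist rim? [ 301    0   38  132 2093] [0.52136744 0.04996847 0.06100133] [0.54821314 0.15106448 0.06899728] 0.06502463953362991 ((534.5516967773438, 100.52105712890625), (100.74778747558594, 16.12635040283203), 81.16862487792969)
wrist rim? [ 186  199  144  161 4989] [ 0.41815118 -0.18393219  0.06101775] [ 0.55211213 -0.0109303   0.06756256] 0.06491925505219337 ((485.0252990722656, -97.60907745361328), (130.87380981445312, 171.5302276611328), 1.234444260597229)
wrist lid? [ 214    0  135  129 7401] [0.50208604 0.10602652 0.04383415] [-0.53885392  0.07480603  0.83907122] [0.43823582 0.05235449 0.00370426] [0.55446108 0.16578572 0.07607641]
wr
[... 786 characters left out ...]
4664 -0.01165431  0.06892275] 0.06609307046863744 ((484.52642822265625, -96.84957122802734), (137.38819885253906, 170.5222930908203), 0.6805484294891357)
scene lid? [306 211  53  12 217] [0.50456472 0.13844324 0.0453236 ] [-0.5394734   0.07409985  0.83873575] [ 0.42874866  0.0594709  -0.0017258 ] [0.5605173  0.21688449 0.07524305]
scene red [328   1  19  20 340] [-1.19191778  0.38882973  0.15533751] [-1.36749873  0.32892562  0.10848392] [-1.1269974   0.44417475  0.18121022] [ 0.97746971 -0.1000911  -0.18583525]
scene red [173 178  20  18 124] [ 0.49401663 -0.31668592  0.17520434] [ 0.4833975  -0.34064493  0.14003332] [ 0.50001594 -0.29113959  0.20565921] [-0.01677693 -0.55141163  0.8340646 ]
```

```bash
cat >> h.py <<'E'
def toolR(yaw,tilt):
    """tool with lid-like frame: lid R = Rz(yaw)*Ry(-tilt); tool = lid*Rx(180)"""
    return R.from_euler('ZY',[yaw,-tilt],degrees=True)*R.from_euler('x',180,degrees=True)
def jog(pos,Rt,say=''):
    o=bot.get_obs(); Rc=R.from_quat(o['tool_rot'])
    print(say,'lin mm',np.round(Rc.inv().apply(np.array(pos)-o['eef_pos'])*1000,1),'rot deg',np.round((Rc.inv()*Rt).as_rotvec(degrees=True),2))
E
python3 - <<'E'
from h import *
n=np.array([-.539,.0748,.839]);g=np.array([.4905,.140,.067])
Rt=toolR(-7.9,33); print(Rt.as_matrix())
jog(g+.13*n,Rt)
E
```

```text
[[ 8.30711134e-01 -1.37444546e-01  5.39470118e-01]
 [-1.15270695e-01 -9.90509463e-01 -7.48576649e-02]
 [ 5.44639035e-01  1.11022302e-16 -8.38670568e-01]]
 lin mm [ -79.  -149.7   71.7] rot deg [-2.27 33.04  7.68]
```

Call:
jog_arm(jaw=[0, 0, 0, 0, 0, 0, 0, 0], linear=[[-0.013, -0.025, 0.012], [-0.026, -0.05, 0.024], [-0.039, -0.075, 0.036], [-0.053, -0.1, 0.048], [-0.066, -0.125, 0.06], [-0.079, -0.15, 0.072], [-0.079, -0.15, 0.072], [-0.079, -0.15, 0.072]], delta_rot=[[-0.4, 5.5, 1.3], [-0.8, 11, 2.6], [-1.1, 16.5, 3.8], [-1.5, 22, 5.1], [-1.9, 27.5, 6.4], [-2.3, 33, 7.7], [-2.3, 33, 7.7], [-2.3, 33, 7.7]])

```text
clock: 0.82
eef_pos: [0.4168, 0.1516, 0.1736]
tool_rot: [0.957, -0.061, 0.281, 0.02]
ft_force: [-0.0, -0.7, 0.6]
grip_width: 0.0856
```

```bash
python3 - <<'E'
from h import *
import pickle
o=bot.get_obs(); print(o['clock'],o['eef_pos'],o['joint_pos'],o['ft_force'])
n='wrist'
c=bot.calibration(n);p,d=bot.camera(n); cv2.imwrite(f'pics/{n}1.png',p[:,:,::-1]); pickle.dump((c,p,d),open(f'{n}1.pkl','wb'))
E
```

```text
0.8167 [0.41684392 0.15164714 0.17358896] [ 0.58066991 -0.10023481 -0.7356532   0.48327572 -0.36356757  2.19513617] [-0.00465495 -0.67337896  0.61337666]
```

View pics/wrist1.png

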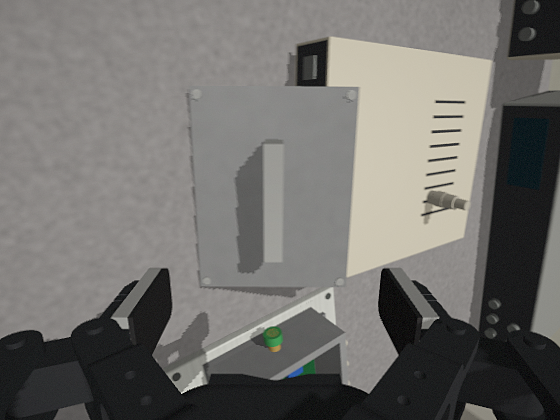

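The full lid is in view: plate corners at about (190,90), (357,88), (342,287), (200,287), and the handle bar at (263-284, 140-265).

```bash
python3 - <<'E'
from h import *
import pickle
c,p,d=pickle.load(open('wrist1.pkl','rb')); P=cloud(c,d)
v,u=np.mgrid[:420,:560]
reg=(u>150)&(u<370)&(v>60)&(v<300)&(d>0)
# plane fit seed region
s=P[(u>200)&(u<235)&(v>100)&(v<270)|((u>300)&(u<335)&(v>100)&(v<270))]
ctr=s.mean(0)
for _ in range(3):
    w=s[abs((s-ctr)@(n if _ else np.linalg.svd(s-ctr)[2][2]))<.003]; ctr=w.mean(0); n=np.linalg.svd(w-ctr)[2][2]; n*=np.sign(n[2])
print('n',n,np.degrees(np.arccos(n[2])),'yaw',np.degrees(np.arctan2(-n[1],-n[0])),'noise',((w-ctr)@n).std())
h=(P-ctr)@n
pl=reg&(abs(h)<.003)
bar=reg&(abs(h-.034)<.004)
x=np.cross([-n[1]*0,1,0],n);
e=np.array([-n[0],-n[1],0]);e/=np.linalg.norm(e); x=e-(e@n)*n; x/=np.linalg.norm(x); y=np.cross(n,x)
for nm,m in(('plate',pl),('bar',bar)):
    k,l,st,ce=cv2.connectedComponentsWithStats(m.astype(np.uint8)); i=1+st[1:,4].argmax(); q=P[l==i]-ctr
    r=cv2.minAreaRect((np.c_[q@x,q@y]*1000).astype(np.float32)); H=np.median(q@n)
    print(nm,st[i],r,'h',H,'centre',ctr+x*r[0][0]/1e3+y*r[0][1]/1e3+n*H)
    print(np.percentile(q@x,[.5,99.5]),np.percentile(q@y,[.5,99.5]))
E
```

```text
n [-0.5396373   0.07016747  0.83896848] 32.968646799460444 yaw -7.4084383686500965 noise 0.0006949829022325232
plate [  166    61   192   239 32374] ((-3.5789031982421875, -4.7814788818359375), (202.66363525390625, 145.1470489501953), 89.94636535644531) h -2.822100432696297e-06 centre [0.49374183 0.14268654 0.03547266]
[-0.07349993  0.06808418] [-0.09158772  0.08861574]
bar [ 262  144   20  118 2255] ((3.6865220069885254, -6.123466491699219), (89.7177505493164, 13.905621528625488), 89.58779907226562) h 0.034061316154630886 centre [0.48123109 0.14295999 0.06800509]
[-0.00329351  0.01060654] [-0.0504811   0.03861215]
```

```bash
python3 - <<'E'
from h import *
jog([.4855,.1424,.0615],toolR(-7.6,33))
E
```

```text
lin mm [ -6.6  -0.2 132. ] rot deg [ 0.1   0.02 -0.02]
```

Call:
jog_arm(jaw=[0, 0, 0, 0, 0, 0, 0, 0], linear=[[-0.0066, 0, 0.02], [-0.0066, 0, 0.04], [-0.0066, 0, 0.06], [-0.0066, 0, 0.08], [-0.0066, 0, 0.1], [-0.0066, 0, 0.12], [-0.0066, 0, 0.132], [-0.0066, 0, 0.132]], delta_rot=[[0, 0, 0], [0, 0, 0], [0, 0, 0], [0, 0, 0], [0, 0, 0], [0, 0, 0], [0, 0, 0], [0, 0, 0]])

```text
clock: 1.53
eef_pos: [0.4897, 0.1384, 0.0611]
tool_rot: [0.956, -0.069, 0.283, 0.021]
ft_force: [-0.3, -0.8, -0.4]
grip_width: 0.0854
```

```bash
python3 - <<'E'
from h import *
jog([.4855,.1424,.0615],toolR(-7.6,33))
p,d=bot.camera('wrist'); cv2.imwrite(f'pics/wrist2.png',p[:,:,::-1])
print(bot.get_obs()['ft_force'])
E
```

```text
lin mm [-3.8 -3.4 -2.9] rot deg [ 0.41 -0.01 -0.55]
[-0.07417744  0.14670921  0.35936423]
```

View pics/wrist2.png

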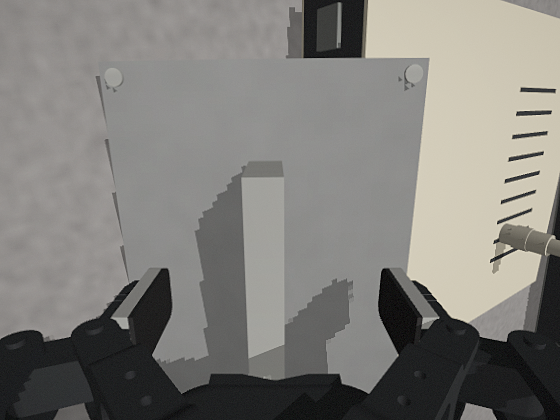

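```bash
python3 - <<'E'
from h import *
jog([.4855,.1424,.0615],toolR(-7.6,33)); print(bot.get_obs()['joint_vel'],bot.get_obs()['clock'])
E
```

```text
lin mm [-3.6 -3.1 -2. ] rot deg [ 0.37 -0.03 -0.52]
[ 0.02561593 -0.04212961 -0.01241711  0.01937954 -0.00123548  0.00489987] 1.5833
```

Call:
jog_arm(jaw=[0, 0, 0, 0, 0, 0, 0, 0], linear=[[0, 0, 0], [0, 0, 0], [0, 0, 0], [0, 0, 0], [0, 0, 0], [0, 0, 0], [0, 0, 0], [0, 0, 0]], delta_rot=[[0, 0, 0], [0, 0, 0], [0, 0, 0], [0, 0, 0], [0, 0, 0], [0, 0, 0], [0, 0, 0], [0, 0, 0]])

```text
clock: 2.25
eef_pos: [0.4867, 0.141, 0.0622]
tool_rot: [0.956, -0.066, 0.284, 0.02]
ft_force: [1.3, -0.1, -0.4]
grip_width: 0.0857
```

```bash
python3 - <<'E'
from h import *
jog([.4855,.1424,.0615],toolR(-7.6,33)); print(bot.get_obs()['joint_vel'],bot.get_obs()['clock'])
E
```

```text
lin mm [-1.6 -1.2 -0.2] rot deg [ 0.17 -0.06 -0.24]
[-3.93645067e-05  3.62906648e-03  5.46169178e-04  1.31647237e-03
  7.25983381e-04  4.60403147e-04] 2.25
```

Settled. I'll make a small correction and close.

Call:
jog_arm(jaw=[0, 0.3, 1, 1, 1, 1, 1, 1], linear=[[-0.0016, -0.001, 0], [-0.0016, -0.001, 0], [-0.0016, -0.001, 0], [-0.0016, -0.001, 0], [-0.0016, -0.001, 0], [-0.0016, -0.001, 0], [-0.0016, -0.001, 0], [-0.0016, -0.001, 0]], delta_rot=[[0.2, 0, -0.2], [0.2, 0, -0.2], [0.2, 0, -0.2], [0.2, 0, -0.2], [0.2, 0, -0.2], [0.2, 0, -0.2], [0.2, 0, -0.2], [0.2, 0, -0.2]])

```text
clock: 2.92
eef_pos: [0.4858, 0.142, 0.0614]
tool_rot: [0.956, -0.064, 0.284, 0.019]
ft_force: [-0.9, 0.3, 2.8]
grip_width: 0.0128
```

```bash
python3 - <<'E'
from h import *
o=bot.get_obs();print(o['grip_width'],o['ft_force'],o['clock'])
jog([.4855,.1424,.0615],toolR(-7.6,33))
# lift 100 up and flat rotation
jog([.4855,.1424,.0615+.05],toolR(-7.6,33),'lift')
E
```

```text
0.01281617529836758 [-0.89079574  0.26801997  2.82699794] 2.9167
 lin mm [-0.2 -0.4 -0.2] rot deg [-0.01 -0.08 -0.07]
lift lin mm [ 27.1  -0.4 -42.1] rot deg [-0.01 -0.08 -0.07]
```

```bash
python3 - <<'E'
from h import *
jog([.470,.142,.19],toolR(-7.6,33),'lift')
E
```

```text
lift lin mm [  57.1    2.  -116.3] rot deg [-0.01 -0.08 -0.07]
```

Call:
jog_arm(jaw=[1, 1, 1, 1, 1, 1, 1, 1], linear=[[0.004, 0, -0.008], [0.012, 0, -0.024], [0.022, 0, -0.045], [0.033, 0.001, -0.067], [0.044, 0.001, -0.09], [0.053, 0.002, -0.108], [0.057, 0.002, -0.116], [0.057, 0.002, -0.116]], delta_rot=[[0, 0, 0], [0, 0, 0], [0, 0, 0], [0, 0, 0], [0, 0, 0], [0, 0, 0], [0, 0, 0], [0, 0, 0]])

```text
clock: 3.58
eef_pos: [0.4698, 0.1422, 0.1906]
tool_rot: [0.956, -0.064, 0.284, 0.018]
ft_force: [0.4, 0.2, -5.3]
grip_width: 0.0129
```

```bash
python3 - <<'E'
from h import *
o=bot.get_obs();print(o['eef_pos'],o['ft_force'],o['ft_torque'],o['clock'])
p,d=bot.camera('wrist'); cv2.imwrite(f'pics/wrist3.png',p[:,:,::-1])
jog([.485,.05,.20],toolR(1.2,0),'mid')
E
```

```text
[0.46978471 0.14224314 0.19063419] [ 0.38090846  0.188891   -5.28522317] [0.22352134 1.21725758 0.00284638] 3.5833
mid lin mm [29.5 88.9  5.8] rot deg [  2.49 -32.89  -8.58]
```

View pics/wrist3.png

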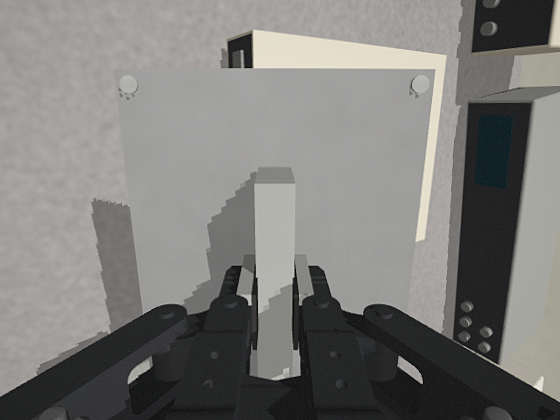

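The lid is held square in the jaws, clear of the instrument. Next: flatten it and head towards the box.

Call:
jog_arm(jaw=[1, 1, 1, 1, 1, 1, 1, 1], linear=[[0.003, 0.006, 0], [0.007, 0.018, 0.001], [0.012, 0.034, 0.002], [0.017, 0.051, 0.003], [0.022, 0.067, 0.004], [0.027, 0.081, 0.005], [0.0295, 0.089, 0.006], [0.0295, 0.089, 0.006]], delta_rot=[[0.2, -2.5, -0.6], [0.5, -7, -1.8], [1, -13, -3.4], [1.4, -19, -5], [1.9, -25, -6.5], [2.3, -30.5, -8], [2.5, -32.9, -8.6], [2.5, -32.9, -8.6]])

```text
clock: 4.3
eef_pos: [0.4875, 0.0477, 0.1976]
tool_rot: [1.0, 0.009, -0.002, 0.001]
ft_force: [0.6, 0.3, -6.7]
grip_width: 0.0129
```

```bash
python3 - <<'E'
from h import *
import pickle
o=bot.get_obs();print(o['eef_pos'],o['joint_vel'],o['clock'])
for n in ['wrist','scene','side']:
    c=bot.calibration(n);p,d=bot.camera(n); cv2.imwrite(f'pics/{n}4.png',p[:,:,::-1]);pickle.dump((c,p,d,bot.get_obs()),open(f'{n}4.pkl','wb'))
o=bot.get_obs();print(o['eef_pos'],R.from_quat(o['tool_rot']).as_matrix())
E
```

```text
[0.48746958 0.04768432 0.19763719] [ 0.04270603 -0.05357146 -0.08568639 -0.06391929  0.02548829  0.04489271] 4.3
[0.48471985 0.05006519 0.19829847] [[ 9.99791228e-01  2.03567458e-02 -1.76143133e-03]
 [ 2.03560421e-02 -9.99792708e-01 -4.16512547e-04]
 [-1.76954504e-03  3.80569821e-04 -9.99998362e-01]]
```

View pics/wrist4.png

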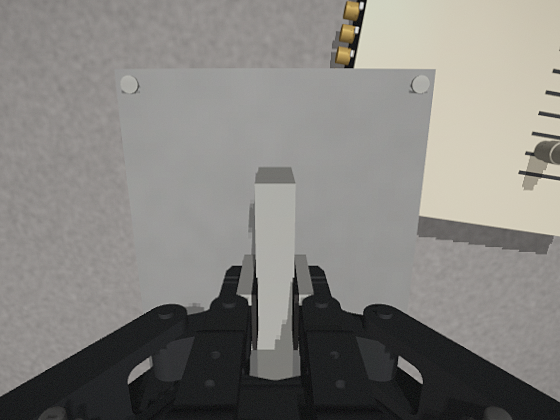

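View pics/scene4.png

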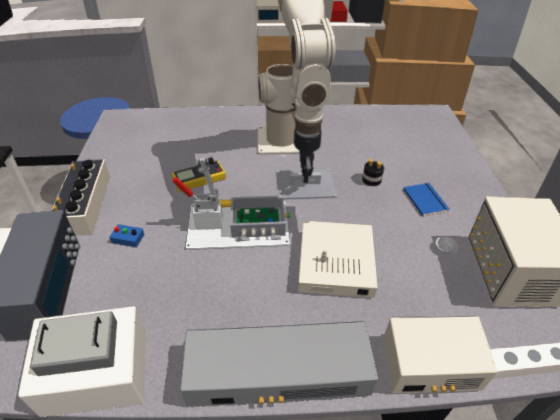

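Lid is level over the bench. Scene shows the box clear with the clamp bar standing up at (207,170). I'll measure the lid in the tool frame from the wrist depth and re-measure the rim more carefully.

```bash
python3 - <<'E'
from h import *
import pickle
c,p,d,o=pickle.load(open('wrist4.pkl','rb')); P=cloud(c,d)
Rt=R.from_quat(o['tool_rot']); T=Rt.inv().apply((P-o['eef_pos']).reshape(-1,3)).reshape(P.shape)
v,u=np.mgrid[:420,:560]
s=T[(u>150)&(u<235)&(v>90)&(v<240)|((u>310)&(u<400)&(v>90)&(v<240))]; m=s.mean(0);n=np.linalg.svd(s-m)[2][2]; n*=-np.sign(n[2])
print('plate normal in tool',n,'h',m)
pl=(abs((T-m)@n)<.004)
k,l,st,ce=cv2.connectedComponentsWithStats(pl.astype(np.uint8)); i=1+st[1:,4].argmax(); pl=l==i
def edge(rows,side,axis):
    pts=[]
    for r in rows:
        idx=np.where(pl[r] if axis==0 else pl[:,r])[0]
        j=idx.min() if side<0 else idx.max()
        pts.append(T[r,j] if axis==0 else T[j,r])
    return np.array(pts)
for nm,e,a in(('L',edge(range(110,240),-1,0),0),('R',edge(range(110,240),1,0),0),('far',edge(range(150,400),-1,1),1)):
    f=np.polyfit(e[:,1-a],e[:,a],1); print(nm,'slope deg',np.degrees(np.arctan(f[0])),'at0',f[1],'range',e[:,1-a].min(),e[:,1-a].max(),e[:,a].std())
b=abs((T-m)@n-.034)<.004; b&=(abs(u-275)<30)&(v<260)
q=T[b]; print('bar',np.percentile(q[:,0],[1,50,99]),np.percentile(q[:,1],[1,99]),np.median(q[:,2]))
# rim
c,p,d=pickle.load(open('wrist0.pkl','rb')); P=cloud(c,d)
top=(abs(P[...,2]-.065)<.003)&(u>180)&(u<335)&(v>185)&(v<362)
k,l,st,ce=cv2.connectedComponentsWithStats(top.astype(np.uint8)); i=1+st[1:,4].argmax(); top=l==i; q=P[top]
print(cv2.minAreaRect((q[:,:2]*1000).astype(np.float32)),np.median(q[:,2]))
cs,_=cv2.findContours(top.astype(np.uint8),cv2.RETR_CCOMP,cv2.CHAIN_APPROX_NONE)
for ct in cs:
    if len(ct)>200:
        uv=ct[:,0,:]; w=plane(c,uv,.065)[:,:2]*1000; print(len(ct),cv2.minAreaRect(w.astype(np.float32)))
        x0,y0=485,-97.5
        for nm,sel,a in (('xlo',(w[:,0]<x0-50)&(abs(w[:,1]-y0)<60),0),('xhi',(w[:,0]>x0+50)&(abs(w[:,1]-y0)<60),0),('yhi',(w[:,1]>y0+68)&(abs(w[:,0]-x0)<45),1),('ylo',(w[:,1]<y0-68)&(abs(w[:,0]-x0)<45),1)):
            e=w[sel]-[x0,y0]
            if len(e)>20:
                f=np.polyfit(e[:,1-a],e[:,a],1); r=abs(e[:,a]-np.polyval(f,e[:,1-a]));g=r<1.5; f=np.polyfit(e[g,1-a],e[g,a],1); print(nm,f[1],np.degrees(f[0]),g.sum(),len(e))
E
```

```text
bash:   885 Killed                     python3 - <<'E'
from h import *
import pickle
c,p,d,o=pickle.load(open('wrist4.pkl','rb')); P=cloud(c,d)
Rt=R.from_quat(o['tool_rot']); T=Rt.inv().apply((P-o['eef_pos']).reshape(-1,3)).reshape(P.shape)
v,u=np.mgrid[:420,:560]
s=T[(u>150)&(u<235)&(v>90)&(v<240)|((u>310)&(u<400)&(v>90)&(v<240))]; m=s.mean(0);n=np.linalg.svd(s-m)[2][2]; n*=-np.sign(n[2])
print('plate normal in tool',n,'h',m)
pl=(abs((T-m)@n)<.004)
k,l,st,ce=cv2.connectedComponentsWithStats(pl.astype(np.uint8)); i=1+st[1:,4].argmax(); pl=l==i
def edge(rows,side,axis):
    pts=[]
    for r in rows:
        idx=np.where(pl[r] if axis==0 else pl[:,r])[0]
        j=idx.min() if side<0 else idx.max()
        pts.append(T[r,j] if axis==0 else T[j,r])
    return np.array(pts)
for nm,e,a in(('L',edge(range(110,240),-1,0),0),('R',edge(range(110,240),1,0),0),('far',edge(range(150,400),-1,1),1)):
    f=np.polyfit(e[:,1-a],e[:,a],1); print(nm,'slope deg',np.degrees(np.arctan(f[0])),'at0',f[1],'range',e[:,1-a].min(),e[:,1-a].max(),e[:,a].std())
b=abs((T-m)@n-.034)<.004; b&=(abs(u-275)<30)&(v<260
[... 394 characters left out ...]
.median(q[:,2]))
cs,_=cv2.findContours(top.astype(np.uint8),cv2.RETR_CCOMP,cv2.CHAIN_APPROX_NONE)
for ct in cs:
    if len(ct)>200:
        uv=ct[:,0,:]; w=plane(c,uv,.065)[:,:2]*1000; print(len(ct),cv2.minAreaRect(w.astype(np.float32)))
        x0,y0=485,-97.5
        for nm,sel,a in (('xlo',(w[:,0]<x0-50)&(abs(w[:,1]-y0)<60),0),('xhi',(w[:,0]>x0+50)&(abs(w[:,1]-y0)<60),0),('yhi',(w[:,1]>y0+68)&(abs(w[:,0]-x0)<45),1),('ylo',(w[:,1]<y0-68)&(abs(w[:,0]-x0)<45),1)):
            e=w[sel]-[x0,y0]
            if len(e)>20:
                f=np.polyfit(e[:,1-a],e[:,a],1); r=abs(e[:,a]-np.polyval(f,e[:,1-a]));g=r<1.5; f=np.polyfit(e[g,1-a],e[g,a],1); print(nm,f[1],np.degrees(f[0]),g.sum(),len(e))
E
```

Full SVD of a large point set (memory); use the 3×3 covariance instead.

```bash
cat > m.py <<'E'
from h import *
import pickle
c,p,d,o=pickle.load(open('wrist4.pkl','rb')); P=cloud(c,d)
Rt=R.from_quat(o['tool_rot']); T=Rt.inv().apply((P-o['eef_pos']).reshape(-1,3)).reshape(P.shape)
v,u=np.mgrid[:420,:560]
s=T[(u>150)&(u<235)&(v>90)&(v<240)|((u>310)&(u<400)&(v>90)&(v<240))]; m=s.mean(0);n=np.linalg.eigh(np.cov((s-m).T))[1][:,0]; n*=-np.sign(n[2])
print('plate normal in tool',n,'h',m)
pl=(abs((T-m)@n)<.004)
k,l,st,ce=cv2.connectedComponentsWithStats(pl.astype(np.uint8)); i=1+st[1:,4].argmax(); pl=l==i
def edge(rows,side,axis):
    pts=[]
    for r in rows:
        idx=np.where(pl[r] if axis==0 else pl[:,r])[0]
        j=idx.min() if side<0 else idx.max()
        pts.append(T[r,j] if axis==0 else T[j,r])
    return np.array(pts)
for nm,e,a in(('L',edge(range(110,240),-1,0),0),('R',edge(range(110,240),1,0),0),('far',edge(range(150,400),-1,1),1)):
    f=np.polyfit(e[:,1-a],e[:,a],1); print(nm,'slope deg',np.degrees(np.arctan(f[0])),'at0',f[1],'range',e[:,1-a].min(),e[:,1-a].max(),e[:,a].std())
b=abs((T-m)@n-.034)<.004; b&=(abs(u-275)<30)&(v<260)
q=T[b]; print('bar',np.percentile(q[:,0],[1,50,99]),np.percentile(q[:,1],[1,99]),np.median(q[:,2]))
c,p,d=pickle.load(open('wrist0.pkl','rb')); P=cloud(c,d)
top=(abs(P[...,2]-.065)<.003)&(u>180)&(u<335)&(v>185)&(v<362)
k,l,st,ce=cv2.connectedComponentsWithStats(top.astype(np.uint8)); i=1+st[1:,4].argmax(); top=l==i; q=P[top]
print(cv2.minAreaRect((q[:,:2]*1000).astype(np.float32)),np.median(q[:,2]))
cs,_=cv2.findContours(top.astype(np.uint8),cv2.RETR_CCOMP,cv2.CHAIN_APPROX_NONE)
for ct in cs:
    if len(ct)>200:
        uv=ct[:,0,:]; w=plane(c,uv,.065)[:,:2]*1000; print(len(ct),cv2.minAreaRect(w.astype(np.float32)))
        x0,y0=485,-97.5
        for nm,sel,a in (('xlo',(w[:,0]<x0-50)&(abs(w[:,1]-y0)<60),0),('xhi',(w[:,0]>x0+50)&(abs(w[:,1]-y0)<60),0),('yhi',(w[:,1]>y0+68)&(abs(w[:,0]-x0)<45),1),('ylo',(w[:,1]<y0-68)&(abs(w[:,0]-x0)<45),1)):
            e=w[sel]-[x0,y0]
            if len(e)>20:
                f=np.polyfit(e[:,1-a],e[:,a],1); r=abs(e[:,a]-np.polyval(f,e[:,1-a]));g=r<1.5; f=np.polyfit(e[g,1-a],e[g,a],1); print(nm,f[1],np.degrees(f[0]),g.sum(),len(e))
E
python3 m.py
```

```text
plate normal in tool [ 0.00107872  0.05596287 -0.99843227] h [ 0.00139191 -0.04444543  0.02569826]
L slope deg 0.09218568643731653 at0 -0.06396440982126606 range -0.06809242373803537 -0.010936604315152816 0.0003108628465553471
R slope deg 0.2684886908607899 at0 0.06572873892461654 range -0.06804046478095484 -0.010778846727685068 0.0003326434846709335
far slope deg 0.014645818287805198 at0 -0.08422580349242785 range -0.04961452030962767 0.050728201405236276 0.00012296030491397748
bar [-0.00616057  0.00055159  0.00753419] [-0.04420945 -0.01637594] -0.007706347082062469
((485.0252990722656, -97.60907745361328), (130.87380981445312, 171.5302276611328), 1.234444260597229) 0.06494819879988378
580 ((485.1007080078125, -96.76966857910156), (130.40447998046875, 171.15675354003906), 1.243108868598938)
xlo -64.31360822300202 -1.5525826307509718 111 111
xhi 64.75852671151702 -1.2534470423012858 111 111
yhi 85.39378216728855 1.3170651169659913 100 100
ylo -84.29251399661958 1.1640278313595744 86 86
518 ((485.23394775390625, -96.7134017944336), (115.41914367675781, 154.43077087402344), 1.2266533374786377)
xlo -56.713148033927304 -1.2190361846445936 111 111
xhi 57.358489707068365 -1.384906725093821 111 111
yhi 77.47826444579951 1.1394894773669102 100 100
ylo -74.84475587021633 1.3271609970588114 87 90
```

The wrist depth suggests the lid has rotated about 3.2° in the jaws (about tool x). I'll confirm with the other cameras.

```bash
cat > lidn.py <<'E'
from h import *
import pickle,sys
sfx=sys.argv[1]
for n in ['wrist','scene','side']:
    try: c,p,d,o=pickle.load(open(n+sfx+'.pkl','rb'))
    except Exception: continue
    P=cloud(c,d); T=R.from_quat(o['tool_rot']).inv().apply((P-o['eef_pos']).reshape(-1,3)).reshape(P.shape)
    m=(d>0)&(abs(T[...,0])<.06)&(abs(T[...,1])<.08)&(abs(T[...,2]-.029)<.008)
    q=T[m]
    for _ in range(4):
        A=np.c_[q[:,:2],np.ones(len(q))]; f,*_r=np.linalg.lstsq(A,q[:,2],rcond=None); r=abs(A@f-q[:,2]); q=q[r<max(.0015,2*r.std())]
    print(n,len(q),'z = %.4f x + %.4f y + %.4f'%tuple(f),'resid',r.std(),q.min(0),q.max(0))
E
python3 lidn.py 4
```

```text
wrist 52149 z = 0.0007 x + -0.0005 y + 0.0263 resid 0.0003418567713085977 [-0.0599987  -0.07999923  0.02475229] [0.05999982 0.06700359 0.02783044]
scene 675 z = -0.0013 x + 0.0003 y + 0.0247 resid 0.0004019243766447075 [-0.05976525 -0.07958094  0.02317367] [0.05996509 0.07987899 0.02617152]
side 368 z = -0.0001 x + 0.0021 y + 0.0279 resid 0.00042655905259560785 [-0.05992639 -0.07921072  0.0263721 ] [0.05943912 0.07988509 0.02957298]
```

View pics/side4.png

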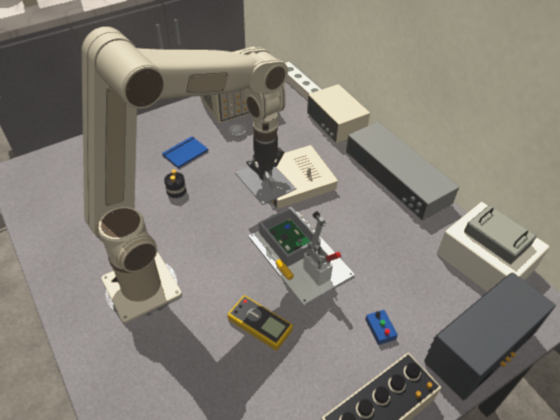

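All three cameras put the lid level in the tool (slope under 0.2°). The earlier value came from a contaminated sample. The lid centre sits +0.9/+0.8 mm in tool x/y, so the target TCP is (0.4843, -0.096).

```bash
python3 - <<'E'
from h import *
jog([.4843,-.096,.15],toolR(1.25,0),'over')
E
```

```text
over lin mm [ -3.3 146.   48.4] rot deg [ 0.02  0.1  -0.08]
```

Call:
jog_arm(jaw=[1, 1, 1, 1, 1, 1, 1, 1], linear=[[0, 0.012, 0.002], [-0.001, 0.036, 0.006], [-0.001, 0.064, 0.012], [-0.002, 0.092, 0.022], [-0.003, 0.12, 0.034], [-0.003, 0.138, 0.044], [-0.0033, 0.146, 0.048], [-0.0033, 0.146, 0.048]], delta_rot=[[0, 0.1, -0.1], [0, 0.1, -0.1], [0, 0.1, -0.1], [0, 0.1, -0.1], [0, 0.1, -0.1], [0, 0.1, -0.1], [0, 0.1, -0.1], [0, 0.1, -0.1]])

```text
clock: 5.12
eef_pos: [0.4838, -0.0963, 0.1511]
tool_rot: [1.0, 0.01, 0.0, -0.0]
ft_force: [-0.8, -0.2, -6.0]
grip_width: 0.0129
```

Call:
jog_arm(jaw=[1, 1, 1, 1, 1, 1, 1, 1], linear=[[0, 0, 0], [0, 0, 0.004], [0, 0, 0.01], [0, 0, 0.016], [0, 0, 0.02], [0, 0, 0.02], [0, 0, 0.02], [0, 0, 0.02]], delta_rot=[[0, 0, 0], [0, 0, 0], [0, 0, 0], [0, 0, 0], [0, 0, 0], [0, 0, 0], [0, 0, 0], [0, 0, 0]])

```text
clock: 5.78
eef_pos: [0.4859, -0.0959, 0.1326]
tool_rot: [1.0, 0.011, 0.002, 0.0]
ft_force: [-0.6, -0.1, -4.6]
grip_width: 0.0131
```

```bash
python3 - <<'E'
from h import *
import pickle
for n in ['wrist','scene','side']:
    c=bot.calibration(n);o=bot.get_obs();p,d=bot.camera(n); cv2.imwrite(f'pics/{n}5.png',p[:,:,::-1]);pickle.dump((c,p,d,o),open(f'{n}5.pkl','wb'))
o=bot.get_obs();print(o['eef_pos'],o['ft_force'],o['clock'])
jog([.4843,-.096,.103],toolR(1.25,0),'over')
E
python3 lidn.py 5
```

```text
[ 0.48602705 -0.09608954  0.13280191] [ 0.64131493 -0.35486005 -4.76422656] 5.9333
over lin mm [-1.8 -0.1 29.8] rot deg [ 0.02 -0.23  0.03]
wrist 51215 z = 0.0003 x + 0.0007 y + 0.0263 resid 0.00034292566247470893 [-0.05999878 -0.07998757  0.02478454] [0.05999936 0.06498752 0.027859  ]
scene 603 z = 0.0047 x + -0.0026 y + 0.0244 resid 0.0004137142490656475 [-0.05993125 -0.07967102  0.02263984] [0.05990097 0.07903698 0.02626727]
side 391 z = 0.0023 x + 0.0010 y + 0.0274 resid 0.0004222688011900331 [-0.05985719 -0.07989432  0.02580017] [0.05999515 0.07983465 0.02897882]
```

View pics/scene5.png

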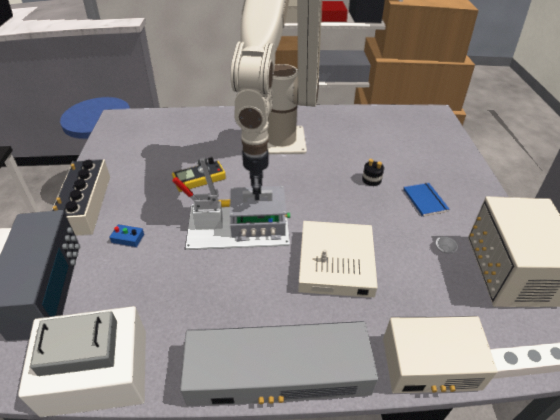

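View pics/wrist5.png

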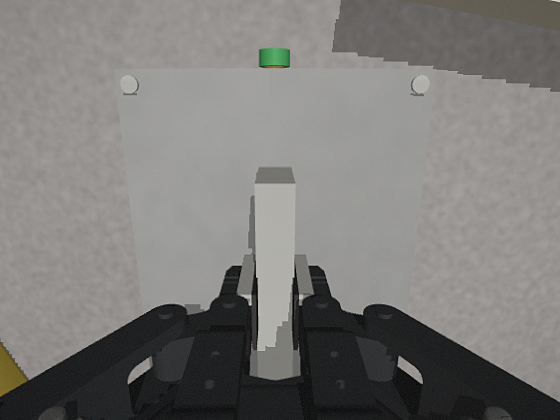

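The lid hovers level over the box, aligned, with the clamp bar clear.

Call:
jog_arm(jaw=[1, 1, 1, 1, 1, 1, 1, 1], linear=[[-0.0015, 0, 0.005], [-0.0018, 0, 0.012], [-0.0018, 0, 0.019], [-0.0018, 0, 0.025], [-0.0018, 0, 0.028], [-0.0018, 0, 0.028], [-0.0018, 0, 0.028], [-0.0018, 0, 0.028]], delta_rot=[[0, -0.2, 0], [0, -0.2, 0], [0, -0.2, 0], [0, -0.2, 0], [0, -0.2, 0], [0, -0.2, 0], [0, -0.2, 0], [0, -0.2, 0]])

```text
clock: 6.6
eef_pos: [0.4843, -0.0961, 0.1047]
tool_rot: [1.0, 0.011, 0.0, 0.0]
ft_force: [-0.2, -0.7, -5.7]
grip_width: 0.013
```

```bash
python3 - <<'E'
from h import *
o=bot.get_obs();print(o['eef_pos'],o['ft_force'],o['clock'],abs(o['joint_vel']).max())
jog([.4843,-.096,.0963],toolR(1.25,0),'seat')
E
```

```text
[ 0.48431329 -0.09612154  0.10466737] [-0.20761744 -0.72091867 -5.7325009 ] 6.6 0.007051351261234067
seat lin mm [-0.  -0.1  8.4] rot deg [ 0.02 -0.01  0.03]
```

Call:
jog_arm(jaw=[1, 1, 1, 1, 1, 1, 1, 1], linear=[[0, 0, 0.002], [0, 0, 0.004], [0, 0, 0.006], [0, 0, 0.0075], [0, 0, 0.0085], [0, 0, 0.0085], [0, 0, 0.0085], [0, 0, 0.0085]], delta_rot=[[0, 0, 0], [0, 0, 0], [0, 0, 0], [0, 0, 0], [0, 0, 0], [0, 0, 0], [0, 0, 0], [0, 0, 0]])

```text
clock: 7.27
eef_pos: [0.4839, -0.0961, 0.0963]
tool_rot: [1.0, 0.011, -0.0, 0.0]
ft_force: [-1.4, -0.2, -0.6]
grip_width: 0.0132
```

```bash
python3 - <<'E'
from h import *
import pickle
o=bot.get_obs();print(o['eef_pos'],o['ft_force'],o['ft_torque'],o['clock'],abs(o['joint_vel']).max())
for n in ['wrist']:
    c=bot.calibration(n);o=bot.get_obs();p,d=bot.camera(n); cv2.imwrite(f'pics/{n}6.png',p[:,:,::-1]);pickle.dump((c,p,d,o),open(f'{n}6.pkl','wb'))
jog([.4843,-.096,.0963],toolR(1.25,0),'seat')
E
python3 lidn.py 6
```

```text
[ 0.4839114  -0.09605337  0.09630156] [-1.40452841 -0.16782363 -0.62586812] [ 0.08267191  0.41892078 -0.03354981] 7.2667 0.001490088060634016
seat lin mm [ 0.4 -0.  -0. ] rot deg [0.01 0.02 0.03]
wrist 51283 z = -0.0006 x + 0.0007 y + 0.0263 resid 0.0003443368611757966 [-0.05999966 -0.07996513  0.02475972] [0.05999963 0.06513438 0.0278547 ]
```

Force went from -5.7 to about 0 N right at the seat height, so the lid is resting on the rim. Release.

Call:
jog_arm(jaw=[0.7, 0, 0, 0, 0, 0, 0, 0], linear=[[0, 0, 0], [0, 0, 0], [0, 0, 0], [0, 0, 0], [0, 0, 0], [0, 0, 0], [0, 0, 0], [0, 0, 0]], delta_rot=[[0, 0, 0], [0, 0, 0], [0, 0, 0], [0, 0, 0], [0, 0, 0], [0, 0, 0], [0, 0, 0], [0, 0, 0]])

```text
clock: 7.98
eef_pos: [0.4841, -0.0961, 0.096]
tool_rot: [1.0, 0.011, -0.0, 0.0]
ft_force: [-0.4, -1.1, 0.1]
grip_width: 0.0851
```

Call:
jog_arm(jaw=[0, 0, 0, 0, 0, 0, 0, 0], linear=[[0, 0, -0.005], [0, 0, -0.02], [0, 0, -0.045], [0, 0, -0.07], [0, 0, -0.1], [0, 0, -0.13], [0, 0, -0.15], [0, 0, -0.15]], delta_rot=[[0, 0, 0], [0, 0, 0], [0, 0, 0], [0, 0, 0], [0, 0, 0], [0, 0, 0], [0, 0, 0], [0, 0, 0]])

```text
clock: 8.65
eef_pos: [0.4867, -0.0966, 0.2516]
tool_rot: [1.0, 0.011, 0.005, 0.001]
ft_force: [0.7, -0.4, 0.3]
grip_width: 0.0855
```

```bash
python3 - <<'E'
from h import *
import pickle
for n in ['wrist','scene','side']:
    c=bot.calibration(n);o=bot.get_obs();p,d=bot.camera(n); cv2.imwrite(f'pics/{n}7.png',p[:,:,::-1]);pickle.dump((c,p,d,o),open(f'{n}7.pkl','wb'))
    P=cloud(c,d); m=(d>0)&(abs(P[...,2]-.07)<.006)&(abs(P[...,0]-.485)<.06)&(abs(P[...,1]+.097)<.08); q=P[m]
    for _ in range(3):
        A=np.c_[q[:,:2]-[.485,-.097],np.ones(len(q))]; f=np.linalg.lstsq(A,q[:,2],rcond=None)[0]; r=abs(A@f-q[:,2]); q=q[r<.0015]
    print(n,len(q),f)
    m=(d>0)&(abs(P[...,2]-.1035)<.005)&(abs(P[...,0]-.485)<.02)&(abs(P[...,1]+.097)<.06);q=P[m]
    if len(q)>20: print('bar',cv2.minAreaRect((q[:,:2]*1000).astype(np.float32)))
    hsv=cv2.cvtColor(p,cv2.COLOR_RGB2HSV)
    mr=(d>0)&((hsv[...,0]<6)|(hsv[...,0]>174))&(hsv[...,1]>130)&(hsv[...,2]>60)&(P[...,2]>.05)&(P[...,2]<.3)&(abs(P[...,0]-.49)<.1)
    k,l,st,ce=cv2.connectedComponentsWithStats(mr.astype(np.uint8))
    for i in range(1,k):
        if st[i,4]>20: q=P[l==i];print(n,'red',st[i],np.median(q,0),q.min(0),q.max(0))
print(bot.get_obs()['eef_pos'],bot.get_obs()['clock'])
E
```

```text
wrist 20904 [0.00082716 0.00033716 0.07003515]
bar ((483.4168701171875, -95.6980209350586), (14.003195762634277, 89.84609985351562), 1.3109652996063232)
scene 638 [-0.00624097 -0.00362416  0.07194681]
bar ((481.9268493652344, -93.87054443359375), (20.76112174987793, 87.73847961425781), 2.3108816146850586)
scene red [173 178  20  19 125] [ 0.49453713 -0.31615066  0.17497061] [ 0.48279378 -0.34070366  0.13582429] [ 0.49945757 -0.29182029  0.20634435]
side 432 [-0.00414331 -0.00253069  0.06917652]
bar ((481.9444274902344, -92.41891479492188), (95.10254669189453, 18.179611206054688), 89.58984375)
side red [327 252  14   9  59] [ 0.4824269  -0.32556862  0.18756715] [ 0.47949229 -0.33985107  0.14031473] [ 0.49384274 -0.29630239  0.20538396]
[ 0.48379607 -0.09598692  0.24580431] 8.8
```

View pics/wrist7.png

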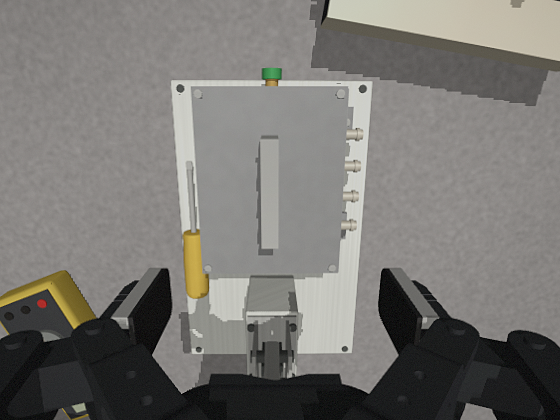

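View pics/side7.png

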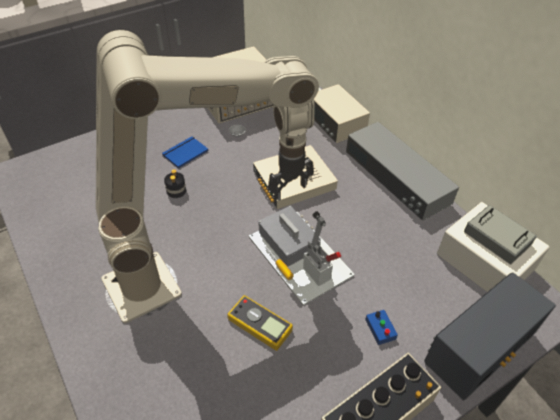

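Lid is seated: top at z = 0.070, flat within 0.1°, bar at (483.4,-95.7) mm and 1.3° yaw. The red handle is where the geometry predicts. Now I'll plan the handle grasp, with the tool leaning away from the box so it clears the upright bar.

```bash
cat >> h.py <<'E'
BY=np.radians(1.25); BR=R.from_euler('z',1.25,degrees=True)
RIM=np.array([.4852,-.0968,.065])
PIV=RIM+BR.apply([0,-.180,.041])
def grip(th,r=.085): return PIV+BR.apply([0,-r*np.cos(th),r*np.sin(th)])
def leanR(a): return BR*R.from_euler('x',a,degrees=True)*R.from_euler('x',180,degrees=True)
E
python3 - <<'E'
from h import *
import pickle
print(PIV,grip(1.0))
c,p,d,o=pickle.load(open('scene7.pkl','rb'));P=cloud(c,d)
hsv=cv2.cvtColor(p,cv2.COLOR_RGB2HSV)
mr=(d>0)&((hsv[...,0]<6)|(hsv[...,0]>174))&(hsv[...,1]>130)&(hsv[...,2]>60)&(P[...,2]>.05)&(P[...,2]<.3)&(abs(P[...,0]-.49)<.1)
q=BR.inv().apply(P[mr]-PIV); print('ang',np.percentile(np.arctan2(q[:,2],-q[:,1]),[10,50,90]),'r',np.percentile(np.hypot(q[:,1],q[:,2]),[1,99]),'x',np.percentile(q[:,0],[2,50,98]))
jog([.485,-.12,.335],leanR(0),'up')
E
```

```text
[ 0.48912668 -0.27675716  0.106     ] [ 0.49012854 -0.32267193  0.17752503]
ang [0.97395974 1.05712713 1.1448582 ] r [0.03935624 0.11589295] x [-0.00367887  0.00445227  0.00812659]
up lin mm [  0.6  24.1 -89.2] rot deg [0.01 0.02 0.03]
```

Call:
jog_arm(jaw=[0, 0, 0, 0, 0, 0, 0, 0], linear=[[0, 0, -0.01], [0, 0, -0.03], [0, 0, -0.055], [0, 0.005, -0.08], [0, 0.015, -0.09], [0, 0.035, -0.09], [0, 0.06, -0.09], [0, 0.085, -0.09]], delta_rot=[[0, 0, 0], [0, 0, 0], [0, 0, 0], [0, 0, 0], [0, 0, 0], [0, 0, 0], [0, 0, 0], [0, 0, 0]])

```text
clock: 9.47
eef_pos: [0.4858, -0.1814, 0.3358]
tool_rot: [1.0, 0.012, -0.001, -0.0]
ft_force: [0.6, 0.5, 0.5]
grip_width: 0.0855
```

```bash
python3 - <<'E'
from h import *
o=bot.get_obs();print(o['eef_pos'],o['joint_pos'])
L=leanR(20); b=-L.apply([0,0,1])
jog(grip(1.01)+b*.15,L,'pre')
print(grip(1.01)+b*.15)
E
```

```text
[ 0.48575783 -0.18138024  0.33578327] [-3.57237440e-01  2.61739321e-01  2.57866138e-01  1.56836199e+00
 -2.29181147e-04  1.18973077e+00]
pre lin mm [  0.9 191.9  16.8] rot deg [19.98  0.1   0.1 ]
[ 0.49123206 -0.37324538  0.3189346 ]
```

Call:
jog_arm(jaw=[0, 0, 0, 0, 0, 0, 0, 0], linear=[[0, 0.025, 0], [0, 0.055, 0], [0, 0.085, 0], [0.001, 0.115, 0.002], [0.001, 0.145, 0.006], [0.001, 0.17, 0.01], [0.001, 0.192, 0.017], [0.001, 0.192, 0.017]], delta_rot=[[0, 0, 0], [3, 0, 0], [6, 0, 0], [10, 0, 0], [14, 0, 0], [18, 0, 0.1], [20, 0, 0.1], [20, 0, 0.1]])

```text
clock: 10.13
eef_pos: [0.4895, -0.3783, 0.3102]
tool_rot: [0.984, 0.006, -0.007, -0.178]
ft_force: [0.9, -1.0, -2.4]
grip_width: 0.0857
```

```bash
python3 - <<'E'
from h import *
import pickle
o=bot.get_obs();print(o['eef_pos'],o['joint_pos'],o['clock'])
for n in ['wrist','side']:
    c=bot.calibration(n);o=bot.get_obs();p,d=bot.camera(n); cv2.imwrite(f'pics/{n}8.png',p[:,:,::-1]);pickle.dump((c,p,d,o),open(f'{n}8.pkl','wb'))
    if n=='wrist':
        P=cloud(c,d);hsv=cv2.cvtColor(p,cv2.COLOR_RGB2HSV)
        mr=(d>0)&((hsv[...,0]<6)|(hsv[...,0]>174))&(hsv[...,1]>130)&(hsv[...,2]>60)&(P[...,2]>.05)&(P[...,2]<.3)&(abs(P[...,0]-.49)<.1)
        q=BR.inv().apply(P[mr]-PIV); print(len(q),'ang',np.percentile(np.arctan2(q[:,2],-q[:,1]),[10,50,90]),'r',np.percentile(np.hypot(q[:,1],q[:,2]),[1,99]),'x',np.percentile(q[:,0],[2,50,98]))
L=leanR(20); b=-L.apply([0,0,1])
jog(grip(1.01)+b*.06,L,'pre')
jog(grip(1.01),L,'at')
E
```

```text
[ 0.48945418 -0.3783455   0.31023895] [-0.76969192  0.72907171  0.88291608  1.98957006  0.24293624  0.75602182] 10.1333
976 ang [0.99195316 1.08102192 1.14586082] r [0.04072383 0.1150577 ] x [-6.51389522e-03 -4.40152917e-06  6.61750034e-03]
pre lin mm [ 0.8 -1.7 86.8] rot deg [-0.26  0.21 -0.3 ]
at lin mm [  1.1  -1.5 146.8] rot deg [-0.26  0.21 -0.3 ]
```

View pics/wrist8.png

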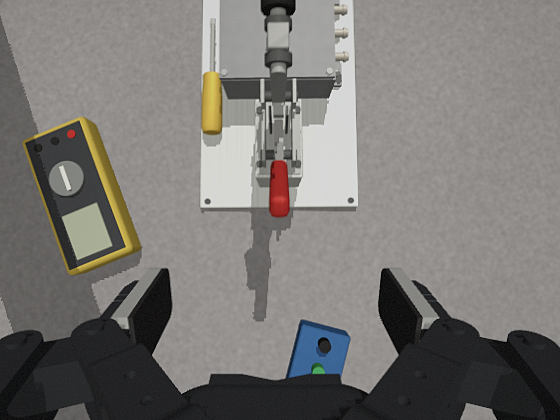

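View pics/side8.png

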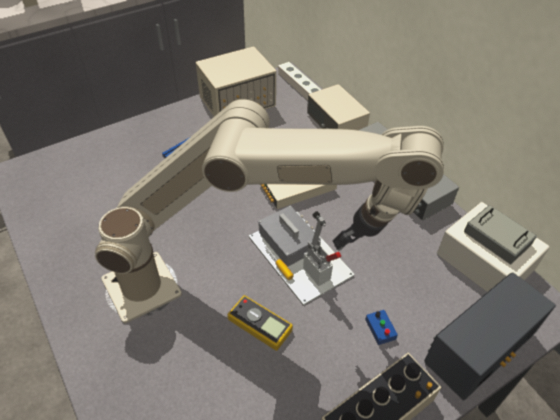

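Handle at (272-288, 160-215) in the wrist view, centred in x between the open fingers. Approach.

Call:
jog_arm(jaw=[0, 0, 0, 0, 0, 0, 0, 0], linear=[[0, 0, 0.01], [0, -0.001, 0.03], [0.001, -0.0015, 0.05], [0.001, -0.0015, 0.07], [0.001, -0.0015, 0.08], [0.001, -0.0015, 0.085], [0.001, -0.0015, 0.085], [0.001, -0.0015, 0.085]], delta_rot=[[0, 0, 0], [0, 0, 0], [0, 0, 0], [0, 0, 0], [0, 0, 0], [0, 0, 0], [0, 0, 0], [0, 0, 0]])

```text
clock: 10.9
eef_pos: [0.492, -0.3416, 0.2415]
tool_rot: [0.985, 0.011, -0.001, -0.173]
ft_force: [-0.4, 1.1, -0.2]
grip_width: 0.0853
```

```bash
python3 - <<'E'
from h import *
o=bot.get_obs();print(o['eef_pos'],o['joint_pos'],o['clock'],abs(o['joint_vel']).max())
jog(grip(1.01),leanR(20),'at')
E
```

```text
[ 0.49201625 -0.34155513  0.24146425] [-0.72672648  0.63982063  0.55007295  1.722011    0.25275723  0.79093987] 10.9 0.02728636147053204
at lin mm [-1.5  3.1 66.4] rot deg [ 0.09 -0.05  0.04]
```

Call:
jog_arm(jaw=[0, 0, 0, 0, 0, 0, 0, 0], linear=[[-0.0015, 0.003, 0.008], [-0.0015, 0.003, 0.02], [-0.0015, 0.003, 0.034], [-0.0015, 0.003, 0.048], [-0.0015, 0.003, 0.06], [-0.0015, 0.003, 0.066], [-0.0015, 0.003, 0.066], [-0.0015, 0.003, 0.066]], delta_rot=[[0, 0, 0], [0, 0, 0], [0, 0, 0], [0, 0, 0], [0, 0, 0], [0, 0, 0], [0, 0, 0], [0, 0, 0]])

```text
clock: 11.57
eef_pos: [0.4898, -0.323, 0.177]
tool_rot: [0.985, 0.01, -0.002, -0.173]
ft_force: [0.3, 0.4, 0.0]
grip_width: 0.0855
```

```bash
python3 - <<'E'
from h import *
p,d=bot.camera('wrist'); cv2.imwrite(f'pics/wrist9.png',p[:,:,::-1])
o=bot.get_obs();print(o['eef_pos'],o['joint_pos'],o['clock'],abs(o['joint_vel']).max(),o['ft_force'])
jog(grip(1.01),leanR(20),'at')
E
```

```text
[ 0.49001532 -0.32329432  0.17743056] [-0.70787638  0.63102976  0.36902516  1.54517538  0.25763148  0.8115978 ] 11.6167 0.01111055573899531 [0.24472766 0.4864053  0.67855806]
at lin mm [ 0.1 -1.4 -0.1] rot deg [ 0.07 -0.06 -0.06]
```

View pics/wrist9.png

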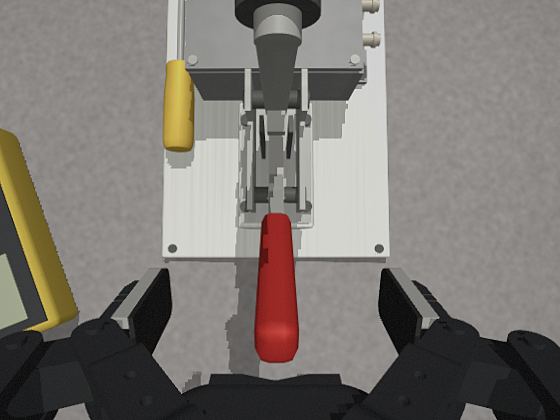

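The handle lies between the fingers. Close, and compute the arc.

Call:
jog_arm(jaw=[0.4, 1, 1, 1, 1, 1, 1, 1], linear=[[0, 0, 0], [0, 0, 0], [0, 0, 0], [0, 0, 0], [0, 0, 0], [0, 0, 0], [0, 0, 0], [0, 0, 0]], delta_rot=[[0, 0, 0], [0, 0, 0], [0, 0, 0], [0, 0, 0], [0, 0, 0], [0, 0, 0], [0, 0, 0], [0, 0, 0]])

```text
clock: 12.28
eef_pos: [0.4902, -0.3229, 0.1769]
tool_rot: [0.985, 0.01, -0.001, -0.173]
ft_force: [1.4, -0.7, 1.7]
grip_width: 0.0144
```

```bash
cat > arc.py <<'E'
from h import *
import sys
o=bot.get_obs();print(o['eef_pos'],o['joint_pos'],o['clock'],o['ft_force'],o['grip_width'])
e=BR.inv().apply(o['eef_pos']-PIV); print('rel',e,'r',np.hypot(e[1],e[2]),'th',np.arctan2(e[2],-e[1]))
Rc=R.from_quat(o['tool_rot']); r=.085; off=float(sys.argv[3]) if len(sys.argv)>3 else 0
for th in np.linspace(float(sys.argv[1]),float(sys.argv[2]),9)[1:]:
    jog(grip(th),leanR(20+10*(1.01-th)),'%.3f'%th)
E
python3 arc.py 1.01 .65
```

```text
[ 0.49016514 -0.3228698   0.1769311 ] [-0.70738863  0.63125696  0.36795485  1.54415919  0.25812207  0.81174508] 12.2833 [ 1.39143372 -0.68566345  1.74056255] 0.014357952941405364
rel [ 3.22672707e-05 -4.61243113e-02  7.09311044e-02] r 0.08460894556082697 th 0.9942318974663688
0.965 lin mm [-0.   2.5  0.2] rot deg [ 0.49 -0.06 -0.05]
0.920 lin mm [-0.   6.2  1.3] rot deg [ 0.94 -0.06 -0.05]
0.875 lin mm [-0.   9.8  2.5] rot deg [ 1.39 -0.06 -0.05]
0.830 lin mm [-0.  13.4  3.9] rot deg [ 1.84 -0.06 -0.05]
0.785 lin mm [-0.  16.9  5.4] rot deg [ 2.29 -0.06 -0.05]
0.740 lin mm [-0.  20.3  7.1] rot deg [ 2.74 -0.06 -0.05]
0.695 lin mm [-0.  23.6  9. ] rot deg [ 3.19 -0.06 -0.05]
0.650 lin mm [-0.  26.9 11. ] rot deg [ 3.64 -0.06 -0.05]
```

Call:
jog_arm(jaw=[1, 1, 1, 1, 1, 1, 1, 1], linear=[[0, 0.0025, 0.0003], [0, 0.0062, 0.0013], [0, 0.0098, 0.0025], [0, 0.0134, 0.0039], [0, 0.0169, 0.0054], [0, 0.0203, 0.0071], [0, 0.0236, 0.009], [0, 0.0269, 0.011]], delta_rot=[[0.5, 0, 0], [0.9, 0, 0], [1.4, 0, 0], [1.8, 0, 0], [2.3, 0, 0], [2.7, 0, 0], [3.2, 0, 0], [3.6, 0, 0]])

```text
clock: 12.95
eef_pos: [0.4906, -0.3434, 0.1584]
tool_rot: [0.978, 0.01, -0.001, -0.206]
ft_force: [1.6, 2.2, 3.7]
grip_width: 0.0141
```

```bash
python3 arc.py .65 .29; python3 - <<'E'
from h import *
p,d=bot.camera('wrist'); cv2.imwrite(f'pics/wrist10.png',p[:,:,::-1])
E
```

```text
[ 0.4906012  -0.34341232  0.15838923] [-0.75005449  0.71474563  0.44723227  1.60008809  0.29455194  0.7558822 ] 12.95 [1.63350134 2.18427935 3.66319414] 0.014106150881013768
rel [ 2.00905500e-05 -6.66714569e-02  5.23892335e-02] r 0.08479218690976927 th 0.6660111291260254
0.605 lin mm [-0.   4.6  2.4] rot deg [ 0.27 -0.11 -0.05]
0.560 lin mm [-0.   7.8  4.5] rot deg [ 0.72 -0.11 -0.05]
0.515 lin mm [-0.  10.9  6.7] rot deg [ 1.17 -0.11 -0.05]
0.470 lin mm [-0.  13.9  9. ] rot deg [ 1.62 -0.11 -0.05]
0.425 lin mm [-0.  16.8 11.5] rot deg [ 2.07 -0.11 -0.05]
0.380 lin mm [-0.  19.6 14.1] rot deg [ 2.52 -0.11 -0.05]
0.335 lin mm [-0.  22.3 16.9] rot deg [ 2.97 -0.11 -0.05]
0.290 lin mm [-0.  24.8 19.7] rot deg [ 3.42 -0.11 -0.05]
```

View pics/wrist10.png

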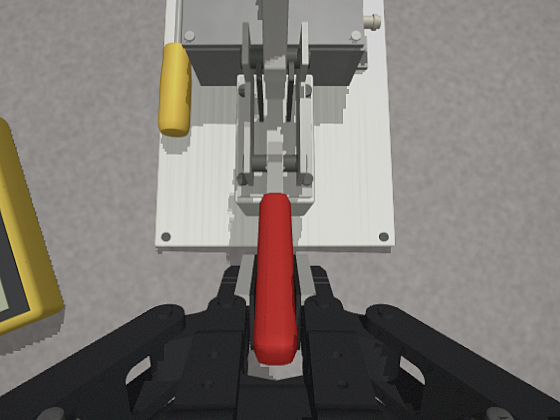

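The handle is held and following with low force, and the bar is swinging over. Continue.

Call:
jog_arm(jaw=[1, 1, 1, 1, 1, 1, 1, 1], linear=[[0, 0.0046, 0.0024], [0, 0.0078, 0.0045], [0, 0.0109, 0.0067], [0, 0.0139, 0.009], [0, 0.0168, 0.0115], [0, 0.0196, 0.0141], [0, 0.0223, 0.0169], [0, 0.0248, 0.0197]], delta_rot=[[0.3, 0, 0], [0.7, 0, 0], [1.2, 0, 0], [1.6, 0, 0], [2.1, 0, 0], [2.5, 0, 0], [3, 0, 0], [3.4, 0, 0]])

```text
clock: 13.67
eef_pos: [0.4909, -0.359, 0.1301]
tool_rot: [0.972, 0.01, -0.002, -0.234]
ft_force: [2.2, 0.9, 5.3]
grip_width: 0.0147
```

```bash
python3 arc.py .29 .0
```

```text
[ 0.49092434 -0.35895176  0.13012718] [-0.78166025  0.79657082  0.50395924  1.62965508  0.32348945  0.71093972] 13.6667 [2.16544496 0.89948902 5.26985033] 0.014657019436611162
rel [ 4.16292017e-06 -8.22142521e-02  2.41271804e-02] r 0.08568141033957392 th 0.28545260933503397
0.254 lin mm [-0.   1.3  2.5] rot deg [ 0.46 -0.13 -0.06]
0.217 lin mm [-0.   3.3  4.8] rot deg [ 0.82 -0.13 -0.06]
0.181 lin mm [-0.   5.3  7.2] rot deg [ 1.18 -0.13 -0.06]
0.145 lin mm [-0.   7.1  9.7] rot deg [ 1.54 -0.13 -0.06]
0.109 lin mm [-0.   8.8 12.2] rot deg [ 1.91 -0.13 -0.06]
0.073 lin mm [-0.  10.5 14.8] rot deg [ 2.27 -0.13 -0.06]
0.036 lin mm [-0.  12.  17.5] rot deg [ 2.63 -0.13 -0.06]
0.000 lin mm [-0.  13.5 20.2] rot deg [ 2.99 -0.13 -0.06]
```

Call:
jog_arm(jaw=[1, 1, 1, 1, 1, 1, 1, 1], linear=[[0, 0.0013, 0.0025], [0, 0.0033, 0.0048], [0, 0.0053, 0.0072], [0, 0.0071, 0.0097], [0, 0.0088, 0.0122], [0, 0.0105, 0.0148], [0, 0.012, 0.0175], [0, 0.0135, 0.0202]], delta_rot=[[0.5, 0, 0], [0.8, 0, 0], [1.2, 0, 0], [1.5, 0, 0], [1.9, 0, 0], [2.3, 0, 0], [2.6, 0, 0], [3, 0, 0]])

```text
clock: 14.33
eef_pos: [0.491, -0.3631, 0.1066]
tool_rot: [0.966, 0.01, -0.001, -0.258]
ft_force: [2.1, -4.2, 9.9]
grip_width: 0.0144
```

```bash
python3 arc.py 0.0 -.03
```

```text
[ 0.49104384 -0.36310319  0.10659769] [-0.79827515  0.85428616  0.53229797  1.64508112  0.34998928  0.68148152] 14.3333 [ 2.10214944 -4.2470264   9.91387002] 0.014442353723436514
rel [ 3.30769680e-05 -8.63673033e-02  5.97689225e-04] r 0.08636937141499418 th 0.006920207775402712
-0.004 lin mm [-0.  -0.7  1.5] rot deg [ 0.2  -0.19 -0.05]
-0.007 lin mm [-0.  -0.6  1.8] rot deg [ 0.24 -0.19 -0.05]
-0.011 lin mm [-0.  -0.4  2. ] rot deg [ 0.28 -0.19 -0.05]
-0.015 lin mm [-0.  -0.3  2.3] rot deg [ 0.31 -0.19 -0.05]
-0.019 lin mm [-0.  -0.1  2.6] rot deg [ 0.35 -0.19 -0.05]
-0.022 lin mm [-0.   0.   2.9] rot deg [ 0.39 -0.19 -0.05]
-0.026 lin mm [-0.   0.2  3.1] rot deg [ 0.43 -0.19 -0.05]
-0.030 lin mm [-0.   0.4  3.4] rot deg [ 0.46 -0.19 -0.05]
```

θ ≈ 0.007 with 10 N. Press 3 mm further down to confirm the stop.

Call:
jog_arm(jaw=[1, 1, 1, 1, 1, 1, 1, 1], linear=[[0, 0.0005, 0.0009], [0, 0.001, 0.0017], [0, 0.0015, 0.0026], [0, 0.0015, 0.0026], [0, 0.0015, 0.0026], [0, 0.0015, 0.0026], [0, 0.0015, 0.0026], [0, 0.0015, 0.0026]], delta_rot=[[0, 0, 0], [0, 0, 0], [0, 0, 0], [0, 0, 0], [0, 0, 0], [0, 0, 0], [0, 0, 0], [0, 0, 0]])

```text
clock: 15.0
eef_pos: [0.491, -0.3632, 0.1035]
tool_rot: [0.966, 0.01, -0.001, -0.258]
ft_force: [1.1, -3.8, 7.2]
grip_width: 0.0142
```

```bash
python3 arc.py 0.0 -.03|head -2
```

```text
[ 0.4910277  -0.36320901  0.10352085] [-0.79826325  0.85636466  0.52841247  1.63880652  0.34964529  0.68162204] 15.0 [ 1.06126463 -3.83603717  7.21101721] 0.01419986220292285
rel [ 1.46278973e-05 -8.64727402e-02 -2.47915384e-03] r 0.08650827129491548 th -0.028661921847712057
```

Call:
jog_arm(jaw=[1, 1, 1, 1, 1, 1, 1, 1], linear=[[0, 0.0005, 0.0009], [0, 0.001, 0.0017], [0, 0.0015, 0.0026], [0, 0.0015, 0.0026], [0, 0.0015, 0.0026], [0, 0.0015, 0.0026], [0, 0.0015, 0.0026], [0, 0.0015, 0.0026]], delta_rot=[[0, 0, 0], [0, 0, 0], [0, 0, 0], [0, 0, 0], [0, 0, 0], [0, 0, 0], [0, 0, 0], [0, 0, 0]])

```text
clock: 15.67
eef_pos: [0.491, -0.3633, 0.1005]
tool_rot: [0.966, 0.01, -0.001, -0.258]
ft_force: [1.8, -3.9, 6.5]
grip_width: 0.0143
```

```bash
python3 arc.py 0.0 -.03|head -2; python3 - <<'E'
from h import *
import pickle
for n in ['wrist','side','scene']:
    c=bot.calibration(n);o=bot.get_obs();p,d=bot.camera(n);pickle.dump((c,p,d,o),open(f'{n}11.pkl','wb')); cv2.imwrite(f'pics/{n}11.png',p[:,:,::-1])
E
```

```text
[ 0.49102186 -0.36325535  0.10054321] [-0.79834844  0.85854085  0.52477752  1.63296293  0.34970039  0.68158079] 15.6667 [ 1.7809536  -3.89692147  6.54385343] 0.014338616612967316
rel [ 7.77941888e-06 -8.65189417e-02 -5.45679007e-03] r 0.08669085209644 th -0.06298703710135074
```

View pics/wrist11.png

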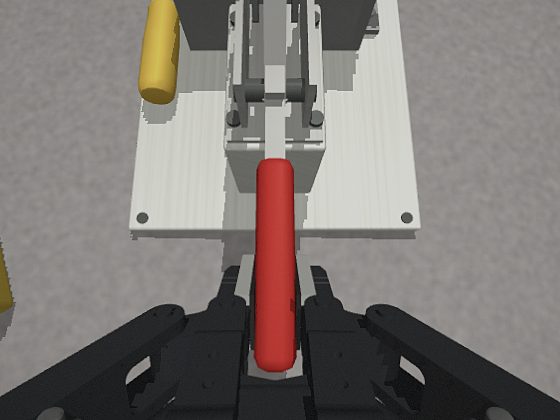

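```bash
cat > hang.py <<'E'
from h import *
import pickle,sys
for n in ['wrist','scene','side']:
    try: c,p,d,o=pickle.load(open(n+sys.argv[1]+'.pkl','rb'))
    except Exception: continue
    P=cloud(c,d);hsv=cv2.cvtColor(p,cv2.COLOR_RGB2HSV)
    mr=(d>0)&((hsv[...,0]<6)|(hsv[...,0]>174))&(hsv[...,1]>130)&(hsv[...,2]>60)&(P[...,2]>.05)&(P[...,2]<.3)&(abs(P[...,0]-.49)<.1)
    q=BR.inv().apply(P[mr]-PIV); q=q[(abs(q[:,0])<.004)&(-q[:,1]>.045)&(-q[:,1]<.1)&(abs(q[:,2])<.06)]
    if len(q)>10:
        f=np.polyfit(-q[:,1],q[:,2],1); q=q[abs(q[:,2]-np.polyval(f,-q[:,1]))<.003]; f=np.polyfit(-q[:,1],q[:,2],1); print(n,len(q),'slope(rad)',np.arctan(f[0]),'z at r=85',np.polyval(f,.085))
E
python3 hang.py 11; python3 hang.py 8
```

```text
wrist 3336 slope(rad) 0.03368415067184165 z at r=85 0.011438164303048119
scene 21 slope(rad) 0.11931310983610367 z at r=85 0.01311687556855859
side 16 slope(rad) 0.1828917389494837 z at r=85 0.013035782099253216
```

The handle measures about 0.03 rad, right at the dead point. Keep pressing.

Call:
jog_arm(jaw=[1, 1, 1, 1, 1, 1, 1, 1], linear=[[0, 0.0005, 0.0009], [0, 0.001, 0.0017], [0, 0.0015, 0.0026], [0, 0.002, 0.0035], [0, 0.002, 0.0035], [0, 0.002, 0.0035], [0, 0.002, 0.0035], [0, 0.002, 0.0035]], delta_rot=[[0, 0, 0], [0, 0, 0], [0, 0, 0], [0, 0, 0], [0, 0, 0], [0, 0, 0], [0, 0, 0], [0, 0, 0]])

```text
clock: 16.48
eef_pos: [0.4911, -0.3631, 0.0976]
tool_rot: [0.966, 0.01, -0.001, -0.258]
ft_force: [0.7, -3.3, 11.1]
grip_width: 0.0145
```

```bash
python3 arc.py 0.0 -.03|head -2; python3 - <<'E'
from h import *
import pickle
for n in ['wrist']:
    c=bot.calibration(n);o=bot.get_obs();p,d=bot.camera(n);pickle.dump((c,p,d,o),open(f'{n}12.pkl','wb')); cv2.imwrite(f'pics/{n}12.png',p[:,:,::-1])
E
python3 hang.py 12
```

```text
[ 0.4910576  -0.36312511  0.09761206] [-0.79837567  0.86031708  0.52043308  1.62659733  0.35019421  0.68160471] 16.4833 [ 0.67157516 -3.32229162 11.10273378] 0.014515985358604004
rel [ 4.63582409e-05 -8.63895140e-02 -8.38793843e-03] r 0.08679576969468736 th -0.09679100555738797
wrist 3410 slope(rad) 0.0011774047161665544 z at r=85 0.00877845234790325
```

Call:
jog_arm(jaw=[1, 1, 1, 1, 1, 1, 1, 1], linear=[[0, 0.0005, 0.0009], [0, 0.001, 0.0017], [0, 0.001, 0.0017], [0, 0.001, 0.0017], [0, 0.001, 0.0017], [0, 0.001, 0.0017], [0, 0.001, 0.0017], [0, 0.001, 0.0017]], delta_rot=[[0, 0, 0], [0, 0, 0], [0, 0, 0], [0, 0, 0], [0, 0, 0], [0, 0, 0], [0, 0, 0], [0, 0, 0]])

```text
clock: 17.2
eef_pos: [0.4911, -0.3631, 0.0975]
tool_rot: [0.966, 0.01, -0.001, -0.258]
ft_force: [-1.6, -2.2, 17.4]
grip_width: 0.0145
```

Call:
jog_arm(jaw=[0.8, 0.4, 0, 0, 0, 0, 0, 0], linear=[[0, 0, 0], [0, 0, 0], [0, 0, 0], [0, 0, 0], [0, 0, 0], [0, 0, 0], [0, 0, 0], [0, 0, 0]], delta_rot=[[0, 0, 0], [0, 0, 0], [0, 0, 0], [0, 0, 0], [0, 0, 0], [0, 0, 0], [0, 0, 0], [0, 0, 0]])

```text
clock: 17.87
eef_pos: [0.4904, -0.3619, 0.0928]
tool_rot: [0.966, 0.01, -0.003, -0.259]
ft_force: [-0.9, 0.0, -1.0]
grip_width: 0.0855
```

```bash
python3 - <<'E'
from h import *
import pickle
for n in ['wrist']:
    c=bot.calibration(n);o=bot.get_obs();p,d=bot.camera(n);pickle.dump((c,p,d,o),open(f'{n}13.pkl','wb')); cv2.imwrite(f'pics/{n}13.png',p[:,:,::-1])
print(o['ft_force'],o['grip_width'],o['clock'],o['eef_pos'])
E
python3 hang.py 13
```

```text
[-0.87234018  0.00421469 -0.98433214] 0.0854539100136344 17.8667 [ 0.49042546 -0.36188773  0.09277535]
wrist 3672 slope(rad) 0.002220816901124843 z at r=85 0.008816827933087086
```

View pics/wrist13.png

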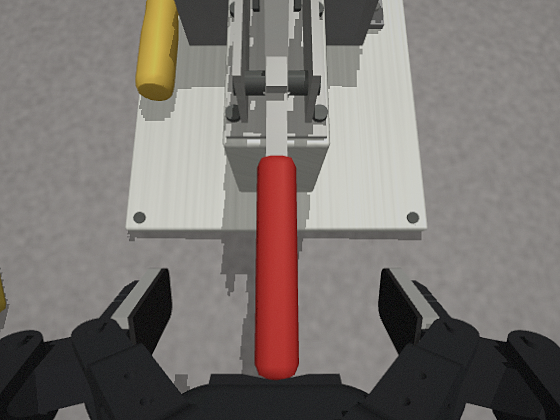

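The stop was confirmed (17 N). After opening, the handle stays at ~0.002 rad and nothing touches it. Retreat straight up and verify.

Call:
jog_arm(jaw=[0, 0, 0, 0, 0, 0, 0, 0], linear=[[0, -0.003, -0.005], [0, -0.01, -0.017], [0, -0.02, -0.035], [0, -0.03, -0.052], [0, -0.04, -0.07], [0, -0.05, -0.087], [0, -0.055, -0.095], [0, -0.055, -0.095]], delta_rot=[[0, 0, 0], [0, 0, 0], [0, 0, 0], [0, 0, 0], [0, 0, 0], [0, 0, 0], [0, 0, 0], [0, 0, 0]])

```text
clock: 18.58
eef_pos: [0.4914, -0.3625, 0.2059]
tool_rot: [0.966, 0.01, -0.001, -0.257]
ft_force: [0.3, -0.4, 0.0]
grip_width: 0.0853
```

Call:
jog_arm(jaw=[0, 0, 0, 0, 0, 0, 0, 0], linear=[[0, 0, 0], [0, 0, 0], [0, 0, 0], [0, 0, 0], [0, 0, 0], [0, 0, 0], [0, 0, 0], [0, 0, 0]], delta_rot=[[0, 0, 0], [0, 0, 0], [0, 0, 0], [0, 0, 0], [0, 0, 0], [0, 0, 0], [0, 0, 0], [0, 0, 0]])

```text
clock: 19.25
eef_pos: [0.4905, -0.3618, 0.2027]
tool_rot: [0.966, 0.01, -0.003, -0.259]
ft_force: [0.3, 0.3, -0.1]
grip_width: 0.0858
```

```bash
python3 - <<'E'
from h import *
import pickle
for n in ['wrist','scene','side']:
    c=bot.calibration(n);o=bot.get_obs();p,d=bot.camera(n);pickle.dump((c,p,d,o),open(f'{n}14.pkl','wb')); cv2.imwrite(f'pics/{n}14.png',p[:,:,::-1])
    P=cloud(c,d); m=(d>0)&(abs(P[...,2]-.07)<.006)&(abs(P[...,0]-.485)<.06)&(abs(P[...,1]+.097)<.08); q=P[m]
    if len(q)<50: continue
    for _ in range(3):
        A=np.c_[q[:,:2]-[.485,-.097],np.ones(len(q))]; f=np.linalg.lstsq(A,q[:,2],rcond=None)[0]; r=abs(A@f-q[:,2]); q=q[r<.0015]
    print(n,len(q),f)
print(o['ft_force'],o['clock'],o['eef_pos'])
E
python3 hang.py 14
```

```text
wrist 8435 [ 0.00044336 -0.00125319  0.06979667]
scene 606 [-0.00092193 -0.00095603  0.07187988]
side 384 [ 0.0012679  -0.00176247  0.06932972]
[-0.1758058  -0.62969852 -0.03974429] 19.35 [ 0.49053091 -0.36182445  0.20278048]
wrist 1103 slope(rad) 0.0005921326509741793 z at r=85 0.008814247760958717
scene 22 slope(rad) -0.008262714491885646 z at r=85 0.009272157674232019
side 23 slope(rad) -0.02172064278083148 z at r=85 0.007391332356490975
```

View pics/wrist14.png

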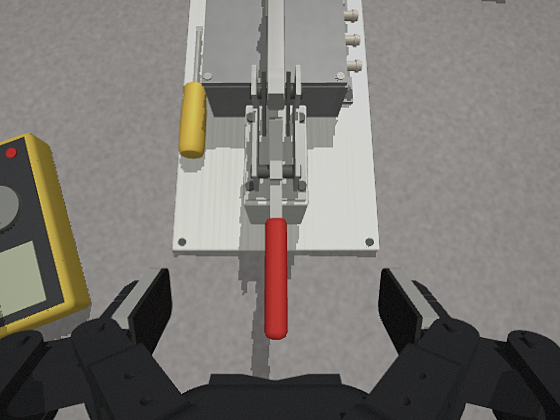

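View pics/scene14.png

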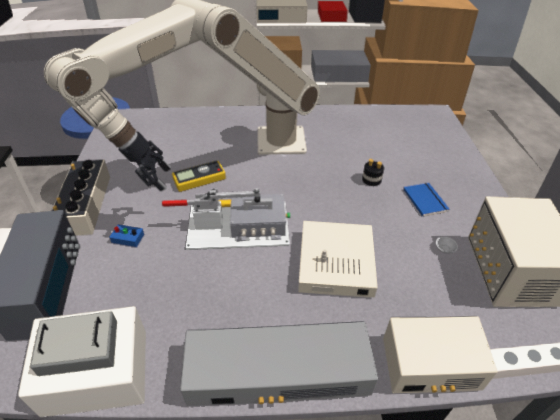

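The lid is flat, and the clamp bar is level with its foot on the bar (scene 256,196). The handle is level, the arm is clear and the bystanders are unmoved. Hand in.

```bash
python3 -c "
from workcell import bot
print(bot.job_done())"
```

```text
the job is handed in; nothing more can be done
None
```

The lid is seated flat on the box and clamped, and the job is handed in at about 19.4 s of the 67 s allowed. I gripped the lid by its bar along its own normal, levelled it, lowered it until the box took its weight, and let go. I then swung the red handle down its arc, pressed it onto its stop with about 17 N, released it and backed off.

**Last checks:**
- **Lid:** its top is at z = 0.0698 m in the wrist view, where 0.070 m is seated. The tilt is at most about 0.12° in all three cameras.
- **Centring:** before clamping, the bar was about 2 mm off the box centre and aligned with it within about 0.1°. I did not measure the centring again after clamping.
- **Handle:** it stayed at about 0.001 rad after release in the wrist view. The force reading was near zero and the jaws were clear of everything.
- **Bystanders:** they look unmoved in the pictures. I did not measure their positions.

**What disagreed along the way:**
- One fit suggested the lid had tilted 3° in the jaws. A cleaner fit in all three cameras showed it level.
- At the computed end of its arc the handle was still short of its stop because the pads had slipped on it. It took about 9 mm more pressing to seat it.
- The scene and side cameras differ from the wrist camera by up to 2 mm in height, and by up to 0.02 rad on the handle angle.

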